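# Tidy the kitchen worktop

## Robot

A 6-joint arm with a two-finger parallel gripper is mounted at the origin on the work surface. World frame = base frame: x ahead of the robot, y to its left, z up, the work surface at z = 0. Lengths are in m, angles in rad, forces in N, time in s.
With the tool pointing down it reaches from about 0.35 to 0.85 m from the base axis. Payload 8.1 kg.
Tool frame: the origin (TCP) lies midway between the tips of the shut fingers; the grasp point (between the pads) lies 19 mm behind it; z points along the fingers, y is the line along which they close (so a half turn about z gives the same grasp; the last joint's range is limited). The gripper opens to 85 mm and grips with 20 to 120 N. Pads are 22 mm wide; open, the fingers measure 114 mm over their backs; the gripper's body (76 mm by 85 mm) begins 54 mm behind the grasp point. The pads swing forward as they close: fully open they stand 13 mm farther back than shut.
Start: joints at [-1.187, 0.13, 1.488, -0, 1.523, -0.085], TCP at [0.271, -0.535, 0.231] pointing down, gripper open.
Joint ranges: [-2.96, 2.96], [-0.89, 2.26], [0.02, 2.5], [-1.34, 4.48], [0, 2.73], [-2.66, 2.66]. Speed limits (rad/s): [2.39, 2.39, 2.79, 3.14, 3.14, 3.14].

## Interface

Orientations are given as a 3x3 rotation matrix whose columns are the frame's x, y, z axes.
In Python, from rig import sense, read_camera, job_done gives the robot as it stands. The module is installed in compiled form; this text tells all that it offers.
- The arm moves only by the tool step_arm, never from a script. Its argument "rows" is a list of rows, each a list of 5 numbers: the finger opening in mm, from 0 to 85.4, then the shift along the tool's x, y, z in mm, then the turn about the tool's z in rad. In form: [[grip, tx, ty, tz, yaw], ...]. A call has 1 to 20 rows; each row shifts and turns the commanded pose from where the row before left it, along the tool's axes as they then stand; what a row does not reach is not made up. A row lasts 1/12 s, in which the tool goes at most 41.7 mm and 7.16 degrees, less where a joint would pass 70% of its speed; a pose out of reach is approached as far as the arm can. A call is refused whole if a number of a shift passes 41.7 or a number of a turn 0.125, either way. A call with a gripper value outside its range is refused whole. The fingers move at their own pace and stop on an object; "force" is the grip in N (left out, the last holds). Time passes only in rows, so rows that do not move let the fingers close. It gives the time, the measured TCP pose, the force, the opening and the grip force at its end, in the units of the state.
- sense(): the state, without advancing time (a new reading comes with each control period).
- read_camera(name): name is "side" or "top" or "wrist"; returns a dict with "pixels" (400x640x3 uint8, blue, green, red), "mtx" (3x3 intrinsics, pixels), "origin" and "rotation" of the camera in the world. Camera axes: x right, y up, looking along -z (the intrinsics and any distortion apply to the point x, -y, -z); pixel columns grow to the right and rows downward; lengths in m; the calibration is good to about 2 mm. The wrist camera is an equidistant fisheye: a pixel r from the principal point sees the ray r / f radians off the axis. A picture is of the moment at which its call begins. There is no depth.
- job_done(): hands the job in; it is judged then, once.
The state is a dict: "clock": time; "q": joint angles; "qvel": joint speeds; "joint_torque": joint torques, N m; "position": TCP position; "eef_rot": TCP orientation; "contact_force": force on the tool from outside, world axes, zero at the start; "moment": the same for the moment, N m; "width": finger opening in m; "finger_force": force on a finger pad.
Only numpy, scipy, OpenCV 4.12 (cv2) and the standard library are available. Lean on these libraries where they do the work, as an engineer would, in place of code of your own. Each camera call takes 0.05 s, during which the arm holds its last target. There are 200 camera calls.

## Task

Put the washed-up things away where each kind belongs: stand one spice jar upright in each bay of the dark wooden rack, stand both egg cups upright side by side on the round steel tray, and lay the wooden spatula flat inside the pale wooden utensil tray, along its length. Leave the pepper mill and the cactus standing where they are.

Things in the scene. Friction and masses are not known exactly. Their poses are not given: they have to be found in the camera images.
- jar1_center (a point): spice jar: upright brown-glass cylinder 44 mm in diameter with a steel lid of the same diameter, 90 mm tall, about 140 g, standing on the worktop. This point is its centre, 45 mm above its underside; z up along its axis. The two jars are alike
- jar2_center (a point): spice jar: upright brown-glass cylinder 44 mm in diameter with a steel lid of the same diameter, 90 mm tall, about 140 g, standing on the worktop. This point is its centre, 45 mm above its underside; z up along its axis. The two jars are alike
- cup1_center (a point): egg cup: white ceramic, 60 mm tall, about 70 g, foot 40 mm in diameter, short thin stem, and from 26 mm above the underside up to the rim a straight-sided hollow cup 48 mm in outer diameter, 4 mm wall; standing on the worktop, opening up. This point is its centre, 30 mm above its underside; z up along its axis. The two egg cups are alike
- cup2_center (a point): egg cup: white ceramic, 60 mm tall, about 70 g, foot 40 mm in diameter, short thin stem, and from 26 mm above the underside up to the rim a straight-sided hollow cup 48 mm in outer diameter, 4 mm wall; standing on the worktop, opening up. This point is its centre, 30 mm above its underside; z up along its axis. The two egg cups are alike
- spatula_center (a point): wooden spatula lying flat on the worktop, 170 mm long, about 35 g: a straight handle 16 mm wide and 14 mm thick from 85 mm behind this point to 25 mm ahead of it, then a flat blade 40 mm wide and 7 mm thick. This point is at the middle of its length, half-way up the handle (7 mm above the underside), close to its balance point; x along the handle towards the blade, z up
- spice_rack: dark wooden rack fixed to the worktop: open-topped, 80 mm (x) by 139 mm (y) outside and 30 mm tall, walls and floor 5 mm, one cross wall making two equal bays side by side, each 70 mm (x) by 62 mm (y) inside, bay centres 33.5 mm to either side of the middle along y. Origin at the centre of its underside, on the worktop; y along its length, z up
- round_tray: round steel tray fixed to the worktop, 160 mm in diameter, flat floor 4 mm thick, 4 mm thick rim standing 14 mm above the worktop, 152 mm across inside. Origin at the centre of its underside; z up
- utensil_tray: pale wooden open tray fixed to the worktop: 110 mm (x) by 220 mm (y) outside, 100 by 210 mm inside, walls 25 mm tall, walls and floor 5 mm. Origin at the centre of its underside; y along its length, z up
- mill_center (a point): dark wooden pepper mill, a waisted turned column 48 mm in diameter at most and 111 mm tall, standing loose among the things; it stays where it is. This point is 55 mm above its underside. Other equipment (kettle, knife block, fruit bowl, marble board, canisters, coffee machine) stands fixed along the edges of the worktop, more than 0.74 m from the robot's base axis or behind the work area, away from the work
- cactus_center (a point): small cactus in a terracotta pot, 55 mm in diameter at most and 88 mm tall, standing loose among the things; it stays where it is. This point is 44 mm above its underside
There are look-alikes about, which are no part of the job. What is meant by the part that bears spatula_center is not red, and is the smaller of those in its own colour.

How it is judged:
By the outcome, as a careful person would: the job done as asked, in the order asked, and still so for the second after the job is handed in, with the robot touching nothing.
It also fails if it takes over 138 s, if anything falls off the work surface, if the arm or the gripper's body presses on something with over 40 N, if the wrist force passes 120 N, or if a joint passes its speed limit or range.

## Working session

There is one attempt and no reset: what is moved stays moved. The work goes in short steps, Python scripts to look and compute and a tool call to move; the robot and the scene stay as the last step left them, time stands still between calls to the robot, and variables do not carry over. Pictures are saved under pics/ and viewed, at most 14 in all, crops included, and the job is handed in when it is done.

Besides the shell and the picture viewer there is one more tool, called after ">>>" as a command line: name --pt "numbers of a row" for each row, then --argument value for the rest. step_arm: Moves the arm, as the interface text tells. Its arguments: {"type":"object","properties":{"rows":{"type":"array"},"force":{"type":"number"}},"required":["rows"]}

```bash
mkdir -p pics
python3 - <<'E'
from rig import sense, read_camera
import cv2,pickle
s=sense();print(s['clock'],s['position'],s['eef_rot'])
d={}
for n in('top','side'):
    c=read_camera(n);d[n]=c;cv2.imwrite(f'pics/{n}0.png',c['pixels']);print(n,c['mtx'],c['origin'],c['rotation'],[k for k in c])
pickle.dump(d,open('c0.pkl','wb'))
E
```

```text
0.0 [ 0.27089141 -0.53473576  0.23024328] [[ 8.92115277e-01  4.51807300e-01 -7.04821679e-04]
 [ 4.51807822e-01 -8.92113592e-01  1.74065927e-03]
 [ 1.57661567e-04 -1.87131268e-03 -9.99998237e-01]]
top [[381.27177402   0.         327.26441018]
 [  0.         381.27177402 200.37136522]
 [  0.           0.           1.        ]] [ 0.31749623 -0.1158652   1.2483839 ] [[ 0.02066524  0.99656912 -0.08014318]
 [-0.99977707  0.02025138 -0.00597354]
 [-0.00433004  0.08024875  0.99676546]] ['pixels', 'mtx', 'origin', 'rotation']
side [[438.24284317   0.         317.98686729]
 [  0.         438.24284317 206.06431102]
 [  0.           0.           1.        ]] [0.06689613 0.83164306 0.99316507] [[-0.92850632  0.25391956 -0.27092595]
 [-0.371309   -0.63026652  0.68183117]
 [ 0.00237472  0.73368179  0.67948907]] ['pixels', 'mtx', 'origin', 'rotation']
```

View pics/top0.png

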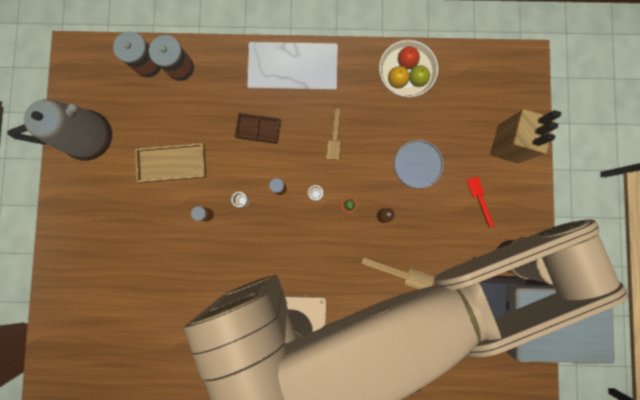

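View pics/side0.png

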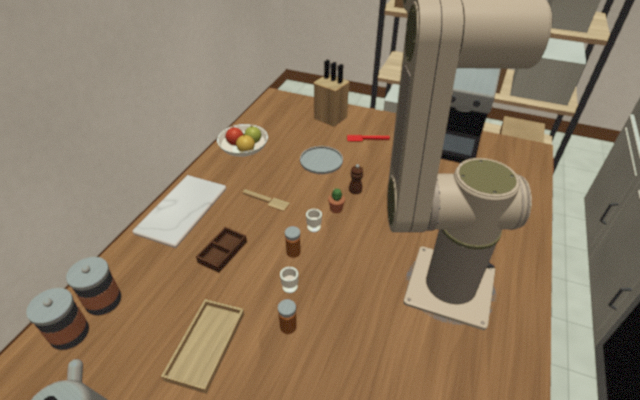

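```bash
python3 - <<'E'
import pickle,cv2
d=pickle.load(open('c0.pkl','rb'))
p=d['top']['pixels'][100:240,125:305];q=d['top']['pixels'][100:240,300:480]
cv2.imwrite('pics/topL.png',cv2.resize(p,None,fx=4.4,fy=4.4,interpolation=cv2.INTER_CUBIC)[:600])
cv2.imwrite('pics/topR.png',cv2.resize(q,None,fx=4.4,fy=4.4,interpolation=cv2.INTER_CUBIC)[:600])
E
cat > h.py <<'E'
import numpy as np,cv2
from rig import sense,read_camera
def ray(c,u,v,fish=False):
    m=c['mtx'];x=(u-m[0,2])/m[0,0];y=(v-m[1,2])/m[1,1]
    if fish:
        r=np.hypot(x,y);k=np.sin(r)/r if r>0 else 1;d=np.array([x*k,-y*k,-np.cos(r)])
    else:d=np.array([x,-y,-1.])
    return c['rotation']@d
def at(c,u,v,z,fish=False):
    d=ray(c,u,v,fish);o=c['origin'];return (o+d*(z-o[2])/d[2])[:2]
def proj(c,P,fish=False):
    p=c['rotation'].T@(np.asarray(P,float)-c['origin']);x,y,w=p[0],-p[1],-p[2];m=c['mtx']
    r=np.hypot(x,y)
    k=np.arctan2(r,w)/r if fish else 1/w
    return m[0,2]+m[0,0]*x*k,m[1,2]+m[1,1]*y*k
E
```

```text
(no output)
```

View pics/topL.png

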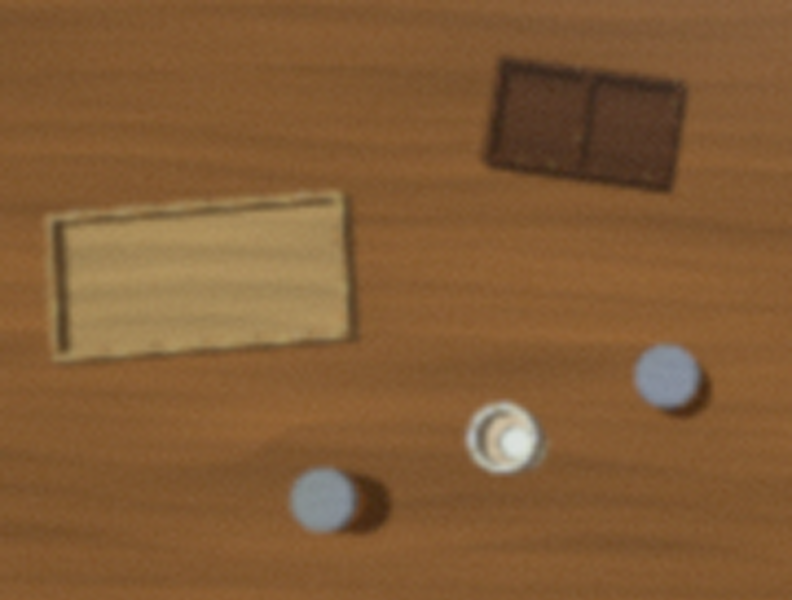

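View pics/topR.png

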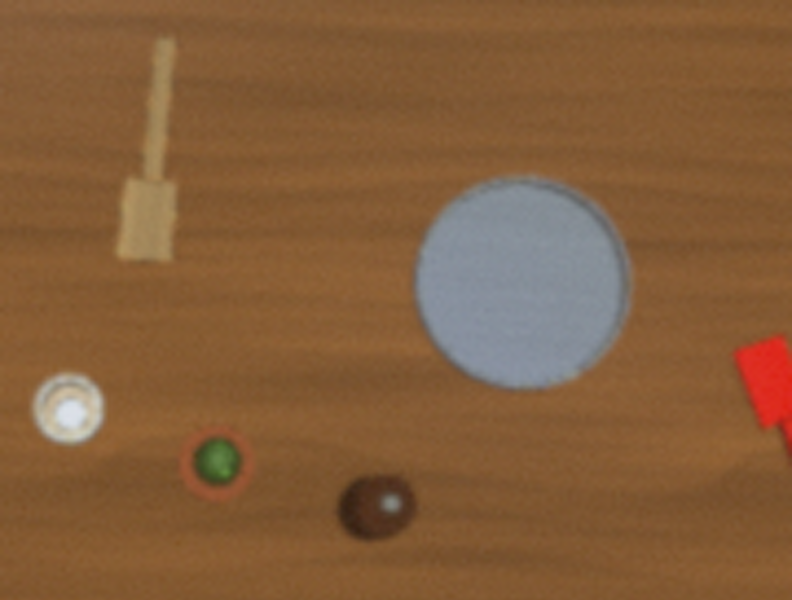

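Left crop: jar lids at (323,500) and (668,377), a cup rim at (506,438), rack corners (502,58)…(672,190), and utensil tray corners (45,213)…(352,338). Right crop: small wooden spatula from its handle end (166,38) to blade end (145,261), tray (523,283), cup (69,409), cactus (218,462) and mill (377,507).

Run:
```python
import pickle
from h import *
d=pickle.load(open('c0.pkl','rb'));c=d['top'];s=d['side']
f=lambda x,y,o,z:at(c,(x+.5)/4.4-.5+o,(y+.5)/4.4-.5+100,z)
np.set_printoptions(precision=4,suppress=True)
items=dict(jarA=(323,500,125,.09),jarB=(668,377,125,.09),cupA=(506,438,125,.06),cupB=(69,409,300,.06),hand=(166,38,300,.014),blade=(145,261,300,.007),tray=(523,283,300,.014),mill=(377,507,300,.08),cact=(218,462,300,.05),
r1=(502,58,125,.03),r2=(686,85,125,.03),r3=(672,190,125,.03),r4=(488,163,125,.03),u1=(45,213,125,.025),u2=(343,191,125,.025),u3=(352,338,125,.025),u4=(55,360,125,.025))
for k,a in items.items():
    p=f(*a); print(k,p,'side px',np.round(proj(s,[*p,a[3]]),1), 'R',round(np.hypot(*p),3))
for n in'ru':
    P=np.array([f(*items[n+str(i)]) for i in (1,2,3,4)]);e=(P[0]-P[1]+P[3]-P[2])/2;e2=(P[0]-P[3]+P[1]-P[2])/2
    print(n,P.mean(0),np.linalg.norm(e),np.degrees(np.arctan2(e[1],e[0])),np.linalg.norm(e2),np.degrees(np.arctan2(e2[1],e2[0])))
e=f(*items['blade'])-f(*items['hand']);print('spat',(f(*items['blade'])+f(*items['hand']))/2,np.linalg.norm(e),np.degrees(np.arctan2(e[1],e[0])))
```

```text
jarA [0.3633 0.2836] side px [287.7 305.4] R 0.461
jarB [0.4537 0.0475] side px [293.4 230.6] R 0.456
cupA [0.4113 0.1657] side px [290.3 271.9] R 0.443
cupB [ 0.4368 -0.0707] side px [314.5 213.2] R 0.442
hand [ 0.7235 -0.1355] side px [244.2 189.2] R 0.736
blade [ 0.5546 -0.1231] side px [287.6 205.5] R 0.568
tray [ 0.5423 -0.4042] side px [322.  157.5] R 0.676
mill [ 0.3706 -0.2875] side px [357.3 172.4] R 0.469
cact [ 0.4018 -0.1779] side px [337. 197.] R 0.439
r1 [0.6968 0.1869] side px [197.5 254.7] R 0.721
r2 [0.679  0.0495] side px [227.3 224.9] R 0.681
r3 [0.5997 0.0574] side px [248.8 233.6] R 0.602
r4 [0.6173 0.1941] side px [220.1 264.5] R 0.647
u1 [0.5744 0.5226] side px [161.7 374.5] R 0.777
u2 [0.5953 0.3022] side px [206.2 297.5] R 0.668
u3 [0.4856 0.2904] side px [244.9 307.1] R 0.566
u4 [0.4649 0.5085] side px [206.  386.4] R 0.689
r [0.6482 0.122 ] 0.13820542885372175 82.63918839744039 0.07974877573531974 -5.4549475036370465
u [0.53   0.4059] 0.22028045409256536 95.41928599120419 0.11038110018546347 6.736566519649991
spat [ 0.639  -0.1293] 0.16929462539730192 175.78538537336715
```

>>> step_arm --pt "70 0 0 0 -0.11" --pt "70 0 0 0 -0.11" --pt "70 0 0 0 -0.11" --pt "70 0 0 0 -0.11" --pt "70 0 0 0 -0.11" --pt "70 0 0 0 -0.11" --pt "70 0 0 0 -0.11" --pt "70 0 0 0 -0.11" --pt "70 0 0 0 -0.11" --pt "70 0 0 0 -0.11" --pt "70 0 0 0 0" --pt "70 0 0 0 0" --force 40

```text
clock: 1.1
position: [0.271, -0.5351, 0.2308]
eef_rot: [[0.005, 1.0, -0.0], [1.0, -0.005, 0.001], [0.001, -0.0, -1.0]]
contact_force: [-0.8, -0.6, -0.3]
width: 0.0699
finger_force: 0.0
```

>>> step_arm --pt "70 38.9 12 0 0" --pt "70 38.9 12 0 0" --pt "70 38.9 12 0 0" --pt "70 38.9 12 0 0" --pt "70 38.9 12 0 0" --pt "70 38.9 12 0 0" --pt "70 38.9 12 0 0" --pt "70 38.9 12 0 0" --pt "70 38.9 12 0 0" --pt "70 38.9 12 0 0" --pt "70 38.9 12 0 0" --pt "70 38.9 12 0 0" --pt "70 38.9 12 0 0" --pt "70 38.9 12 0 0" --pt "70 38.9 12 0 0" --pt "70 0 0 0 0" --pt "70 0 0 0 0" --pt "70 0 0 0 0"

```text
clock: 2.6
position: [0.4521, 0.048, 0.2311]
eef_rot: [[0.003, 1.0, -0.001], [1.0, -0.003, -0.0], [-0.0, -0.001, -1.0]]
contact_force: [0.2, -0.9, -0.2]
width: 0.0697
finger_force: 0.0
```

Run:
```python
from h import *
np.set_printoptions(precision=4,suppress=True)
s=sense();print(s['clock'],s['position'],s['eef_rot'])
c=read_camera('wrist');cv2.imwrite('pics/w1.png',c['pixels']);print(c['mtx'],c['origin'],c['rotation'])
for n,p in dict(jarB=(.4537,.0475,.09),cupA=(.4113,.1657,.06),cupB=(.4368,-.0707,.06),jarA=(.3633,.2836,.09),rack=(.6482,.122,.03),spat=(.639,-.1293,.014)).items(): print(n,proj(c,p,True))
```

```text
2.6 [0.4521 0.048  0.2311] [[ 0.0031  1.     -0.0006]
 [ 1.     -0.0031 -0.0005]
 [-0.0005 -0.0006 -1.    ]]
[[309.7069   0.     323.2818]
 [  0.     309.7069 203.2499]
 [  0.       0.       1.    ]] [0.4525 0.1309 0.3742] [[ 1.      0.0032  0.0019]
 [-0.0037  0.9462  0.3237]
 [-0.0008 -0.3237  0.9462]]
jarB (np.float64(325.12096569324547), np.float64(189.58855124830416))
cupA (np.float64(281.9725185304216), np.float64(67.94551187968034))
cupB (np.float64(310.989385334384), np.float64(277.8603256083966))
jarA (np.float64(229.42753831614863), np.float64(-44.36174593990981))
rack (np.float64(485.9839139404919), np.float64(117.26227482581075))
spat (np.float64(448.9711993057597), np.float64(289.6142632913919))
```

View pics/w1.png

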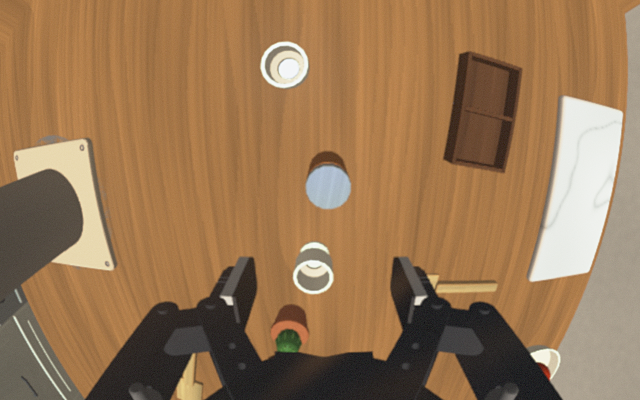

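Wrist view: lid of jar B at (328,187), cup rims at (284,64) and (313,271), rack centre near (485,113), all within about 3 mm of the top-camera positions. So I go on with the grasp.

>>> step_arm --pt "70 0.5 2.4 35 0" --pt "70 0 0 35 0" --pt "70 0 0 35 0" --pt "70 0 0 35 0" --pt "70 0 0 25 0" --pt "70 0 0 20 0" --pt "70 0 0 0 0" --pt "70 0 0 0 0" --pt "20 0 0 0 0" --pt "20 0 0 0 0" --pt "20 0 0 0 0" --pt "20 0 0 0 0" --pt "20 0 0 0 0" --pt "20 0 0 0 0" --pt "20 0 0 0 0" --pt "20 0 0 0 0" --force 40

```text
clock: 3.98
position: [0.4565, 0.048, 0.0487]
eef_rot: [[0.002, 1.0, 0.004], [1.0, -0.002, -0.001], [-0.001, 0.004, -1.0]]
contact_force: [-1.8, -2.6, 7.4]
width: 0.043
finger_force: 40.7
```

>>> step_arm --pt "20 0 0 -20 0" --pt "20 0 0 -35 0" --pt "20 0 0 -35 0" --pt "20 6.8 31.4 0 0" --pt "20 6.8 31.4 0 0" --pt "20 6.8 31.4 0 0" --pt "20 6.8 31.4 0 0" --pt "20 6.8 31.4 0 0" --pt "20 6.8 31.4 0 0" --pt "20 0 0 0 0" --pt "20 0 0 0 0" --pt "20 0 0 0 0" --pt "20 0 0 0 0"

```text
clock: 5.07
position: [0.6426, 0.0887, 0.137]
eef_rot: [[0.002, 1.0, 0.0], [1.0, -0.002, -0.0], [-0.0, 0.0, -1.0]]
contact_force: [-0.3, -0.8, -0.8]
width: 0.043
finger_force: 41.8
```

Run:
```python
from h import *
s=sense();print(s['clock'],s['position'],s['contact_force'],s['width'])
c=read_camera('wrist');cv2.imwrite('pics/w2.png',c['pixels'])
```

```text
5.0667 [0.6426202  0.08868158 0.13701751] [-0.27921405 -0.81979632 -0.84032093] 0.04304457831634103
```

View pics/w2.png

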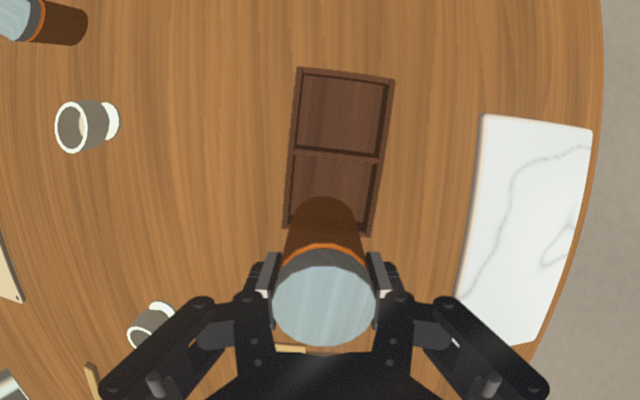

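Wrist view: jar held (lid at (324,300)), above the lower bay of the rack (cross wall at (337,155), near end at (327,230)).

>>> step_arm --pt "20 0.5 1 30 0" --pt "20 0 0 30 0" --pt "20 0 0 14 0" --pt "20 0 0 8 0" --pt "20 0 0 0 0" --pt "20 0 0 0 0" --pt "20 0 0 0 0"

```text
clock: 5.7
position: [0.6447, 0.0893, 0.0557]
eef_rot: [[0.002, 1.0, 0.002], [1.0, -0.002, 0.0], [0.0, 0.002, -1.0]]
contact_force: [0.6, 1.1, -1.4]
width: 0.0432
finger_force: 42.8
```

>>> step_arm --pt "20 0 0 1.5 0" --pt "20 0 0 0 0" --pt "55 0 0 0 0" --pt "65 0 0 0 0" --pt "70 0 0 0 0" --pt "70 0 0 0 0" --pt "70 0 0 -15 0" --pt "70 0 0 -35 0" --pt "70 0 0 -40 0" --pt "70 0 0 -30 0" --pt "70 0 0 0 0" --pt "70 0 0 0 0"

```text
clock: 6.7
position: [0.6465, 0.0895, 0.1779]
eef_rot: [[0.002, 1.0, 0.007], [1.0, -0.002, 0.0], [0.0, 0.007, -1.0]]
contact_force: [0.4, 0.1, -0.8]
width: 0.07
finger_force: 0.0
```

>>> step_arm --pt "70 21.7 -31.3 0 0" --pt "70 21.7 -31.3 0 0" --pt "70 21.7 -31.3 0 0" --pt "70 21.7 -31.3 0 0" --pt "70 21.7 -31.3 0 0" --pt "70 21.7 -31.3 0 0" --pt "70 21.7 -31.3 0 0" --pt "70 21.7 -31.3 0 0" --pt "70 21.7 -31.3 0 0" --pt "70 0 0 0 0" --pt "70 0 0 0 0" --pt "70 0 0 0 0"

```text
clock: 7.7
position: [0.3626, 0.2849, 0.1724]
eef_rot: [[0.001, 1.0, -0.0], [1.0, -0.001, -0.001], [-0.001, -0.0, -1.0]]
contact_force: [-0.7, 0.8, -0.9]
width: 0.07
finger_force: 0.0
```

Run:
```python
from h import *
s=sense();print(s['clock'],s['position'],s['contact_force'],s['width'])
c=read_camera('wrist');cv2.imwrite('pics/w3.png',c['pixels'])
print(proj(c,(.3633,.2836,.09),True),proj(c,(.6441,.0887,.095),True))
```

```text
7.7 [0.36263389 0.28492491 0.17238933] [-0.69573562  0.76738578 -0.92182547] 0.07000418585520374
(np.float64(324.1956343878568), np.float64(211.9259080823999)) (np.float64(541.1189964155394), np.float64(351.9639558322367))
```

View pics/w3.png

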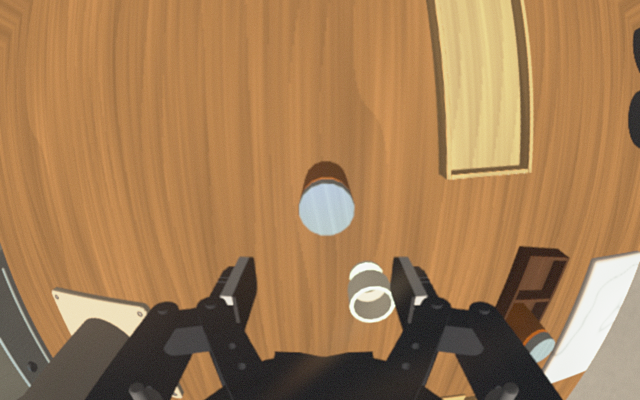

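Jar A's lid is at (327,208), with the same small bias as before; jar B stands in the rack's near bay (around (532,335)).

>>> step_arm --pt "70 0.5 2 35 0" --pt "70 0 0 35 0" --pt "70 0 0 35 0" --pt "70 0 0 21 0" --pt "70 0 0 0 0" --pt "70 0 0 0 0" --pt "20 0 0 0 0" --pt "20 0 0 0 0" --pt "20 0 0 0 0" --pt "20 0 0 0 0" --pt "20 0 0 0 0" --pt "20 0 0 0 0" --pt "20 0 0 0 0" --force 40

```text
clock: 8.83
position: [0.3666, 0.2866, 0.0491]
eef_rot: [[0.002, 1.0, 0.004], [1.0, -0.002, 0.002], [0.002, 0.004, -1.0]]
contact_force: [-0.7, -1.7, 7.1]
width: 0.0432
finger_force: 39.8
```

>>> step_arm --pt "20 0 0 -25 0" --pt "20 0 0 -35 0" --pt "20 0 0 -35 0" --pt "20 -16.1 35.8 0 0" --pt "20 -16.1 35.8 0 0" --pt "20 -16.1 35.8 0 0" --pt "20 -16.1 35.8 0 0" --pt "20 -16.1 35.8 0 0" --pt "20 -16.1 35.8 0 0" --pt "20 -16.1 35.8 0 0" --pt "20 -16.1 35.8 0 0" --pt "20 0 0 0 0" --pt "20 0 0 0 0" --pt "20 0 0 0 0" --pt "20 0 0 0 0"

```text
clock: 10.08
position: [0.6503, 0.1571, 0.1424]
eef_rot: [[0.001, 1.0, 0.0], [1.0, -0.001, 0.0], [0.0, 0.0, -1.0]]
contact_force: [-0.4, -0.1, -1.4]
width: 0.043
finger_force: 41.4
```

Run:
```python
from h import *
s=sense();print(s['clock'],s['position'],s['contact_force'],s['width'])
c=read_camera('wrist');cv2.imwrite('pics/w4.png',c['pixels'])
```

```text
10.0833 [0.65034636 0.15706474 0.14239967] [-0.35461012 -0.1402993  -1.41926871] 0.042964518218756645
```

View pics/w4.png

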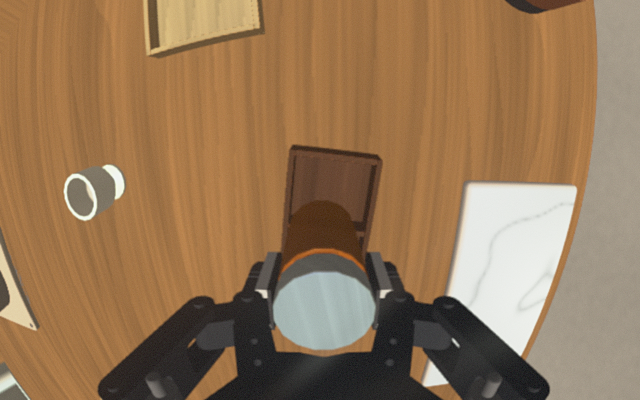

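Wrist view: jar held at (324,300), over the rack, far end at (335,152).

>>> step_arm --pt "20 0.5 2 30 0" --pt "20 0 0 30 0" --pt "20 0 0 18 0" --pt "20 0 0 8.5 0" --pt "20 0 0 0 0" --pt "20 0 0 0 0" --pt "20 0 0 0 0"

```text
clock: 10.72
position: [0.6534, 0.1575, 0.0568]
eef_rot: [[0.001, 1.0, 0.002], [1.0, -0.001, 0.0], [0.0, 0.002, -1.0]]
contact_force: [0.5, 1.0, -0.6]
width: 0.0431
finger_force: 40.8
```

>>> step_arm --pt "20 0 0 2 0" --pt "20 0 0 0 0" --pt "55 0 0 0 0" --pt "65 0 0 0 0" --pt "70 0 0 0 0" --pt "70 0 0 0 0" --pt "70 0 0 -15 0" --pt "70 0 0 -35 0" --pt "70 0 0 -40 0" --pt "70 0 0 -30 0" --pt "70 0 0 0 0" --pt "70 0 0 0 0" --pt "70 0 0 0 0"

```text
clock: 11.8
position: [0.6531, 0.1568, 0.1741]
eef_rot: [[0.002, 1.0, 0.001], [1.0, -0.002, 0.0], [0.0, 0.001, -1.0]]
contact_force: [-0.5, 0.5, -0.8]
width: 0.07
finger_force: 0.0
```

>>> step_arm --pt "70 1.7 -40 0 0" --pt "70 1.7 -40 0 0" --pt "70 1.7 -40 0 0" --pt "70 1.7 -40 0 0" --pt "70 1.7 -40 0 0" --pt "70 1.7 -40 0 0" --pt "70 0 0 0 0" --pt "70 0 0 0 0" --pt "70 0 0 0 0" --pt "70 0 0 30 0" --pt "70 0 0 30 0" --pt "70 0 0 0 0" --force 25

```text
clock: 12.8
position: [0.4104, 0.1663, 0.1076]
eef_rot: [[0.003, 1.0, -0.009], [1.0, -0.003, -0.003], [-0.003, -0.009, -1.0]]
contact_force: [-1.5, -0.4, -1.5]
width: 0.0703
finger_force: 0.0
```

Run:
```python
from h import *
s=sense();print(s['clock'],s['position'],s['contact_force'],s['width'])
c=read_camera('wrist');d=read_camera('top')
cv2.imwrite('pics/w5.png',cv2.hconcat([cv2.resize(c['pixels'],(480,300)),cv2.resize(d['pixels'][90:240,200:360],(320,300))]))
print(proj(c,(.4113,.1657,.06),True))
```

```text
12.8 [0.41038369 0.16626645 0.10760861] [-1.46463944 -0.3888503  -1.45239134] 0.0702594817240188
(np.float64(325.27129970916945), np.float64(228.87523995257965))
```

View pics/w5.png

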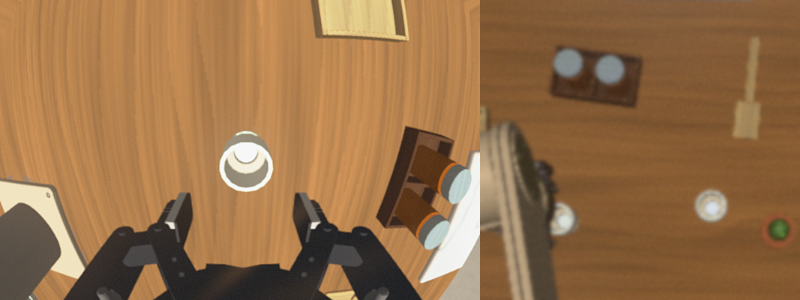

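Both jars stand in their bays (right inset, lids at (567,62) and (609,68)). The cup rim lies at about (328,221) in full wrist pixels, close to the expected position.

>>> step_arm --pt "70 1.5 2 35 0" --pt "70 0 0 30 0" --pt "70 0 0 10 0" --pt "70 0 0 0 0" --pt "70 0 0 0 0" --pt "70 0 0 0 0" --force 25

```text
clock: 13.4
position: [0.4169, 0.1694, 0.0407]
eef_rot: [[0.002, 1.0, 0.003], [1.0, -0.002, 0.001], [0.001, 0.003, -1.0]]
contact_force: [-0.2, 0.6, -0.0]
width: 0.0702
finger_force: 0.0
```

>>> step_arm --pt "70 -1 -3 12.5 0" --pt "70 0 0 0 0" --pt "70 0 0 0 0" --pt "20 0 0 0 0" --pt "20 0 0 0 0" --pt "20 0 0 0 0" --pt "20 0 0 0 0" --pt "20 0 0 0 0" --pt "20 0 0 0 0" --pt "20 0 0 0 0" --force 25

```text
clock: 14.23
position: [0.4131, 0.1683, 0.0273]
eef_rot: [[0.002, 1.0, 0.002], [1.0, -0.002, 0.0], [0.0, 0.002, -1.0]]
contact_force: [-1.9, -0.5, 5.7]
width: 0.0457
finger_force: 24.6
```

>>> step_arm --pt "20 0 0 -20 0" --pt "20 0 0 -35 0" --pt "20 0 0 -40 0" --pt "20 0 0 -35 0" --pt "20 -37.8 8.2 0 0" --pt "20 -37.8 8.2 0 0" --pt "20 -37.8 8.2 0 0" --pt "20 -37.8 8.2 0 0" --pt "20 -37.8 8.2 0 0" --pt "20 -37.8 8.2 0 0" --pt "20 -37.8 8.2 0 0" --pt "20 -37.8 8.2 0 0"

```text
clock: 15.23
position: [0.4772, -0.1367, 0.1565]
eef_rot: [[0.002, 1.0, 0.001], [1.0, -0.002, -0.0], [-0.0, 0.001, -1.0]]
contact_force: [0.9, 0.3, -0.7]
width: 0.0459
finger_force: 25.9
```

>>> step_arm --pt "20 -37.8 8.2 0 0" --pt "20 -37.8 8.2 0 0" --pt "20 -37.8 8.2 0 0" --pt "20 -37.8 8.2 0 0" --pt "20 -37.8 8.2 0 0" --pt "20 -37.8 8.2 0 0" --pt "20 -37.8 8.2 0 0" --pt "20 -37.8 8.2 0 0" --pt "20 0 0 0 0" --pt "20 0 0 0 0" --pt "20 0 0 0 0" --pt "20 0 0 0 0"

```text
clock: 16.23
position: [0.5422, -0.4361, 0.1562]
eef_rot: [[0.001, 1.0, 0.0], [1.0, -0.001, 0.0], [0.0, 0.0, -1.0]]
contact_force: [0.1, -0.3, -1.6]
width: 0.0457
finger_force: 26.0
```

>>> step_arm --pt "20 -1 0.5 35 0" --pt "20 0 0 35 0" --pt "20 0 0 30 0" --pt "20 0 0 15 0" --pt "20 0 0 6 0" --pt "20 0 0 0 0" --pt "20 0 0 0 0" --pt "20 0 0 0 0"

```text
clock: 16.9
position: [0.5442, -0.4393, 0.0381]
eef_rot: [[0.002, 1.0, 0.003], [1.0, -0.002, -0.003], [-0.003, 0.003, -1.0]]
contact_force: [-0.9, -1.2, -1.0]
width: 0.0452
finger_force: 26.0
```

>>> step_arm --pt "20 0 0 4 0" --pt "20 0 0 0 0" --pt "20 0 0 0 0"

```text
clock: 17.15
position: [0.5427, -0.4384, 0.0314]
eef_rot: [[0.002, 1.0, 0.001], [1.0, -0.002, -0.001], [-0.001, 0.001, -1.0]]
contact_force: [0.4, -0.2, 1.3]
width: 0.0458
finger_force: 26.2
```

>>> step_arm --pt "55 0 0 0 0" --pt "65 0 0 0 0" --pt "70 0 0 0 0" --pt "70 0 0 0 0" --pt "70 0 0 -15 0" --pt "70 0 0 -35 0" --pt "70 0 0 -40 0" --pt "70 0 0 -35 0" --pt "70 0 0 0 0" --pt "70 0 0 0 0"

```text
clock: 17.98
position: [0.5446, -0.44, 0.1619]
eef_rot: [[0.002, 1.0, 0.006], [1.0, -0.002, -0.006], [-0.006, 0.006, -1.0]]
contact_force: [-0.1, -0.3, -0.2]
width: 0.0699
finger_force: 0.0
```

>>> step_arm --pt "70 37 -10.7 0 0" --pt "70 37 -10.7 0 0" --pt "70 37 -10.7 0 0" --pt "70 37 -10.7 0 0" --pt "70 37 -10.7 0 0" --pt "70 37 -10.7 0 0" --pt "70 37 -10.7 0 0" --pt "70 37 -10.7 0 0" --pt "70 37 -10.7 0 0" --pt "70 37 -10.7 0 0" --pt "70 0 0 0 0" --pt "70 0 0 0 0" --pt "70 0 0 35 0" --pt "70 0 0 20 0" --pt "70 0 0 0 0" --pt "70 0 0 0 0" --pt "70 0 0 0 0"

```text
clock: 19.4
position: [0.4368, -0.0688, 0.1018]
eef_rot: [[0.003, 1.0, 0.0], [1.0, -0.003, -0.0], [-0.0, 0.0, -1.0]]
contact_force: [-0.2, -0.2, 1.4]
width: 0.0698
finger_force: 0.0
```

Run:
```python
from h import *
s=sense();print(s['clock'],s['position'],s['contact_force'],s['width'])
c=read_camera('wrist');d=read_camera('top')
cv2.imwrite('pics/w6.png',cv2.hconcat([cv2.resize(c['pixels'],(480,300)),cv2.resize(d['pixels'][120:270,320:480],(320,300))]))
print(proj(c,(.4368,-.0707,.06),True))
```

```text
19.4 [ 0.43678312 -0.0687551   0.10177699] [-0.21807714 -0.19315459  1.3955741 ] 0.06978227005411052
(np.float64(323.2492544098952), np.float64(234.51384329801505))
```

View pics/w6.png

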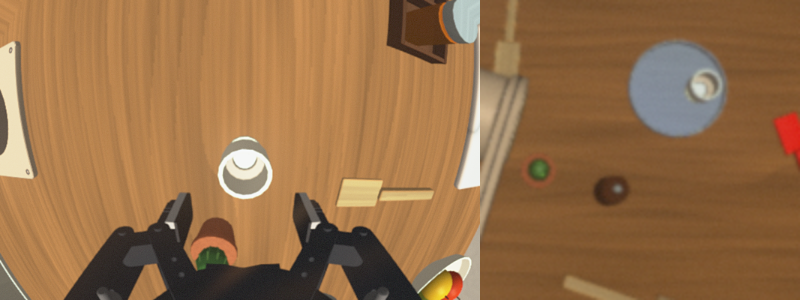

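Inset: the first cup stands on the tray ((703,86), right of centre). Wrist: cup B's rim is at about (327,229) in full pixels, as expected.

>>> step_arm --pt "70 1 1.5 30 0" --pt "70 0 0 25 0" --pt "70 0 0 12 0" --pt "70 0 0 7 0" --pt "70 0 0 0 0" --pt "70 0 0 0 0" --pt "70 0 0 0 0"

```text
clock: 20.08
position: [0.4391, -0.0673, 0.0284]
eef_rot: [[0.002, 1.0, 0.003], [1.0, -0.002, -0.001], [-0.001, 0.003, -1.0]]
contact_force: [0.5, 0.6, -0.6]
width: 0.07
finger_force: 0.0
```

>>> step_arm --pt "20 0 0 0 0" --pt "20 0 0 0 0" --pt "20 0 0 0 0" --pt "20 0 0 0 0" --pt "20 0 0 0 0" --pt "20 0 0 0 0" --pt "20 0 0 0 0" --pt "20 0 0 -20 0" --pt "20 0 0 -35 0" --pt "20 0 0 -40 0" --pt "20 0 0 -35 0" --pt "20 0 0 0 0"

```text
clock: 21.08
position: [0.4423, -0.0681, 0.1655]
eef_rot: [[0.002, 1.0, 0.013], [1.0, -0.002, -0.003], [-0.003, 0.013, -1.0]]
contact_force: [1.6, -0.2, 1.2]
width: 0.0459
finger_force: 25.8
```

>>> step_arm --pt "20 -37.8 13.1 0 0" --pt "20 -37.8 13.1 0 0" --pt "20 -37.8 13.1 0 0" --pt "20 -37.8 13.1 0 0" --pt "20 -37.8 13.1 0 0" --pt "20 -37.8 13.1 0 0" --pt "20 -37.8 13.1 0 0" --pt "20 -37.8 13.1 0 0" --pt "20 0 0 0 0" --pt "20 0 0 0 0" --pt "20 0 0 0 0" --pt "20 0 0 0 0"

```text
clock: 22.08
position: [0.5419, -0.3685, 0.1571]
eef_rot: [[0.001, 1.0, 0.0], [1.0, -0.001, 0.0], [0.0, 0.0, -1.0]]
contact_force: [-0.5, -0.2, -0.7]
width: 0.0454
finger_force: 25.9
```

>>> step_arm --pt "20 -1 0.5 35 0" --pt "20 0 0 35 0" --pt "20 0 0 30 0" --pt "20 0 0 15 0" --pt "20 0 0 6 0" --pt "20 0 0 0 0" --pt "20 0 0 0 0" --pt "20 0 0 0 0" --pt "20 0 0 3.5 0" --pt "20 0 0 0 0" --pt "20 0 0 0 0" --pt "20 0 0 0 0"

```text
clock: 23.08
position: [0.5426, -0.3707, 0.0327]
eef_rot: [[0.002, 1.0, 0.0], [1.0, -0.002, -0.0], [-0.0, 0.0, -1.0]]
contact_force: [-0.2, 0.2, -0.9]
width: 0.0459
finger_force: 25.9
```

>>> step_arm --pt "20 0 0 1 0" --pt "20 0 0 0 0" --pt "55 0 0 0 0" --pt "65 0 0 0 0" --pt "70 0 0 0 0" --pt "70 0 0 0 0" --pt "70 0 0 -15 0" --pt "70 0 0 -35 0" --pt "70 0 0 -40 0" --pt "70 0 0 -35 0" --pt "70 0 0 0 0" --pt "70 0 0 0 0" --pt "70 0 0 0 0"

```text
clock: 24.17
position: [0.5426, -0.3706, 0.1573]
eef_rot: [[0.002, 1.0, 0.001], [1.0, -0.002, -0.001], [-0.001, 0.001, -1.0]]
contact_force: [-0.2, 0.2, 1.0]
width: 0.0698
finger_force: 0.0
```

>>> step_arm --pt "50 34.6 13.9 0 0" --pt "50 34.6 13.9 0 0" --pt "50 34.6 13.9 0 0" --pt "50 34.6 13.9 0 0" --pt "50 34.6 13.9 0 0" --pt "50 34.6 13.9 0 0" --pt "50 34.6 13.9 0 0" --pt "50 0 0 0 0" --pt "50 0 0 0 0"

```text
clock: 24.92
position: [0.6396, -0.1258, 0.1542]
eef_rot: [[-0.002, 1.0, -0.003], [1.0, 0.002, 0.001], [0.001, -0.003, -1.0]]
contact_force: [-0.1, 0.1, 0.1]
width: 0.0498
finger_force: 0.0
```

>>> step_arm --pt "50 0 0 0 -0.125" --pt "50 0 0 0 -0.125" --pt "50 0 0 0 -0.125" --pt "50 0 0 0 -0.125" --pt "50 0 0 0 -0.125" --pt "50 0 0 0 -0.125" --pt "50 0 0 0 -0.125" --pt "50 0 0 0 -0.125" --pt "50 0 0 0 -0.125" --pt "50 0 0 0 -0.125" --pt "50 0 0 0 -0.125" --pt "50 0 0 0 -0.125" --pt "50 0 0 25 0" --pt "50 0 0 25 0" --pt "50 0 0 0 0" --pt "50 0 0 0 0" --pt "50 0 0 0 0"

```text
clock: 26.33
position: [0.6399, -0.1294, 0.1067]
eef_rot: [[-0.997, 0.074, -0.001], [0.074, 0.997, -0.0], [0.001, -0.0, -1.0]]
contact_force: [0.2, 0.5, 1.0]
width: 0.0507
finger_force: 0.0
```

Run:
```python
from h import *
np.set_printoptions(precision=4,suppress=True)
s=sense();print(s['clock'],s['position'],s['eef_rot'],s['q'])
c=read_camera('wrist');d=read_camera('top')
cv2.imwrite('pics/w7.png',cv2.hconcat([cv2.resize(c['pixels'],(480,300)),cv2.resize(d['pixels'][120:270,320:480],(320,300))]))
for p in ((.639,-.1293,.014),(.7235,-.1355,.014),(.5546,-.1231,.007)):print(np.array(proj(c,p,True))*.75)
```

```text
26.3333 [ 0.6399 -0.1294  0.1067] [[-0.9973  0.0738 -0.0005]
 [ 0.0738  0.9973 -0.    ]
 [ 0.0005 -0.0001 -1.    ]] [-0.2779  0.3559  1.4571 -0.0002  1.3291 -1.7748]
[242.8886 153.9981]
[242.9178 219.1434]
[242.8171  73.8045]
```

View pics/w7.png

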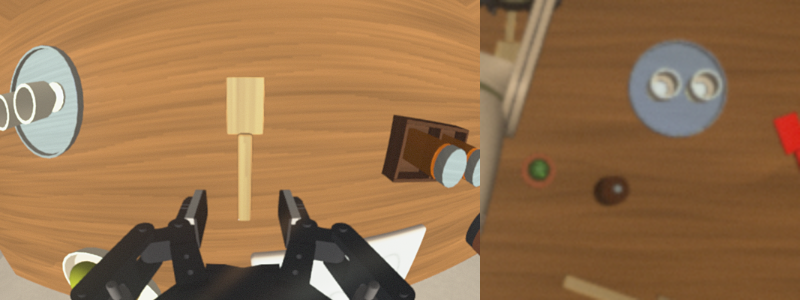

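Inset: both cups stand side by side on the tray ((664,84) and (704,86)). Wrist: spatula blade end at (245,77), handle end at (244,219), aligned with the fingers.

>>> step_arm --pt "40 0 1 35 0" --pt "40 0 0 30 0" --pt "40 0 0 20 0" --pt "40 0 0 10 0" --pt "40 0 0 0 0" --pt "40 0 0 0 0" --pt "40 0 0 0 0" --pt "40 0 0 0 0" --force 30

```text
clock: 27.1
position: [0.6423, -0.1281, 0.014]
eef_rot: [[-0.997, 0.073, 0.004], [0.073, 0.997, -0.001], [-0.004, -0.001, -1.0]]
contact_force: [-0.4, -0.0, 0.6]
width: 0.0401
finger_force: 0.0
```

>>> step_arm --pt "40 1 0 6 0" --pt "40 0 0 4 0" --pt "40 0 0 0 0" --pt "40 0 0 0 0" --pt "5 0 0 0 0" --pt "5 0 0 0 0" --pt "5 0 0 0 0" --pt "5 0 0 0 0" --pt "5 0 0 0 0" --pt "5 0 0 0 0" --pt "5 0 0 0 0" --force 30

```text
clock: 28.02
position: [0.6395, -0.1275, 0.0015]
eef_rot: [[-0.997, 0.073, 0.0], [0.073, 0.997, -0.0], [-0.0, -0.0, -1.0]]
contact_force: [0.5, 0.3, 0.8]
width: 0.0153
finger_force: 31.5
```

>>> step_arm --pt "5 0 0 -15 0" --pt "5 0 0 -35 0" --pt "5 0 0 -40 0" --pt "5 0 0 -40 0" --pt "5 0 0 -10 0" --pt "5 0 0 0 0.1165" --pt "5 0 0 0 0.1165" --pt "5 0 0 0 0.1165" --pt "5 0 0 0 0.1165" --pt "5 0 0 0 0.1165" --pt "5 0 0 0 0.1165" --pt "5 0 0 0 0.1165" --pt "5 0 0 0 0.1165" --pt "5 0 0 0 0.1165" --pt "5 0 0 0 0.1165" --pt "5 0 0 0 0.1165" --pt "5 0 0 0 0.1165" --pt "5 0 0 0 0" --pt "5 0 0 0 0"

```text
clock: 29.6
position: [0.6394, -0.1274, 0.142]
eef_rot: [[-0.104, 0.995, 0.0], [0.995, 0.104, -0.0], [-0.0, 0.0, -1.0]]
contact_force: [0.1, 0.3, -0.4]
width: 0.0149
finger_force: 31.3
```

>>> step_arm --pt "5 36.2 -3.7 0 0" --pt "5 36.2 -3.7 0 0" --pt "5 36.2 -3.7 0 0" --pt "5 36.2 -3.7 0 0" --pt "5 36.2 -3.7 0 0" --pt "5 36.2 -3.7 0 0" --pt "5 36.2 -3.7 0 0" --pt "5 36.2 -3.7 0 0" --pt "5 36.2 -3.7 0 0" --pt "5 36.2 -3.7 0 0" --pt "5 36.2 -3.7 0 0" --pt "5 36.2 -3.7 0 0" --pt "5 36.2 -3.7 0 0" --pt "5 36.2 -3.7 0 0" --pt "5 36.2 -3.7 0 0" --pt "5 0 0 0 0" --pt "5 0 0 0 0" --pt "5 0 0 0 0"

```text
clock: 31.1
position: [0.5297, 0.4072, 0.1413]
eef_rot: [[-0.103, 0.995, -0.0], [0.995, 0.103, -0.001], [-0.001, -0.0, -1.0]]
contact_force: [0.6, -0.0, -1.2]
width: 0.0152
finger_force: 31.3
```

Run:
```python
from h import *
s=sense();print(s['clock'],s['position'],s['eef_rot'][:,1],s['width'],s['finger_force'])
c=read_camera('wrist');d=read_camera('top')
cv2.imwrite('pics/w8.png',cv2.hconcat([cv2.resize(c['pixels'],(480,300)),cv2.resize(d['pixels'][90:240,130:290],(320,300))]))
```

```text
31.1 [0.52973832 0.40722503 0.14129607] [ 9.94658189e-01  1.03223427e-01 -1.01613328e-04] 0.015188660740802854 31.307376623153687
```

View pics/w8.png

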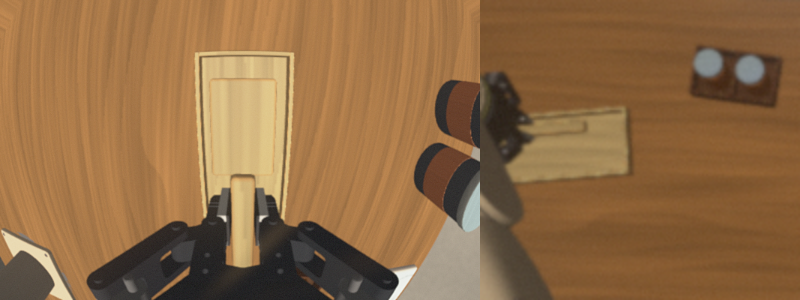

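Wrist view: spatula held, blade (244,78–175) lying centred over the utensil tray and parallel to it (tray end at (244,53)).

>>> step_arm --pt "5 0 0 35 0" --pt "5 0 0 35 0" --pt "5 0 0 30 0" --pt "5 0 0 18 0" --pt "5 0 0 8 0" --pt "5 0 0 0 0" --pt "5 0 0 0 0" --pt "5 0 0 0 0" --pt "5 0 0 0 0"

```text
clock: 31.95
position: [0.5316, 0.4081, 0.018]
eef_rot: [[-0.1, 0.995, 0.003], [0.995, 0.1, 0.002], [0.002, 0.004, -1.0]]
contact_force: [0.6, 0.1, -0.0]
width: 0.0152
finger_force: 31.3
```

>>> step_arm --pt "5 0 0 5 0" --pt "5 0 0 4 0" --pt "5 0 0 0 0" --pt "5 0 0 0 0" --pt "5 0 0 0 0"

```text
clock: 32.37
position: [0.5301, 0.4075, 0.0065]
eef_rot: [[-0.1, 0.995, 0.001], [0.995, 0.1, 0.0], [0.0, 0.001, -1.0]]
contact_force: [1.0, 0.6, 1.4]
width: 0.015
finger_force: 31.5
```

Down on the floor. Release with a small opening, then lift.

>>> step_arm --pt "25 0 0 0 0" --pt "35 0 0 0 0" --pt "40 0 0 0 0" --pt "40 0 0 0 0" --pt "40 0 0 -15 0" --pt "40 0 0 -35 0" --pt "40 0 0 -40 0" --pt "40 0 0 -40 0" --pt "40 0 0 -40 0" --pt "40 0 -30 0 0" --pt "40 0 -30 0 0" --pt "40 -35 -20 0 0" --pt "40 -35 -20 0 0" --pt "40 -35 -20 0 0" --pt "40 -35 0 0 0" --pt "40 0 0 0 0" --pt "40 0 0 0 0" --pt "40 0 0 0 0"

```text
clock: 33.87
position: [0.4249, 0.2563, 0.1776]
eef_rot: [[-0.099, 0.995, 0.002], [0.995, 0.099, 0.001], [0.001, 0.002, -1.0]]
contact_force: [0.6, 0.9, -0.2]
width: 0.0398
finger_force: 0.0
```

Run:
```python
from h import *
s=sense();print(s['clock'],s['position'],s['finger_force'])
d=read_camera('top');e=read_camera('side')
cv2.imwrite('pics/w9.png',cv2.hconcat([cv2.resize(d['pixels'][90:290,120:480],(450,250)),cv2.resize(e['pixels'][130:400,130:400],(250,250))]))
```

```text
33.8667 [0.42494496 0.25631648 0.17758196] 0.0
```

View pics/w9.png

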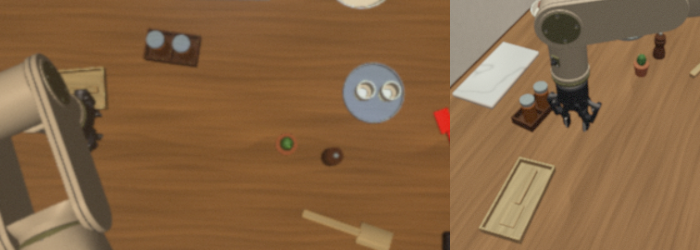

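The side view shows the spatula flat in the utensil tray (around (520,205)) and the jars upright in the rack (around (534,95)). The top view shows both cups on the round tray ((366,90), (390,91)), with the mill and cactus undisturbed. I'm handing it in.

```bash
python3 -c "
from rig import job_done
print(job_done())"
```

```text
the job is handed in; nothing more can be done
None
```

The job is handed in at about 34 s of the 138 s allowed: one jar stands in each rack bay, both egg cups stand side by side on the round tray, and the small wooden spatula lies flat along the utensil tray; the last pictures show this, with the mill and cactus not visibly moved.

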